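# Press the red-stoppered flask into the touch mixer's sprung cradle

## Task

Lift the round flask with the red stopper up and off its hook on the stand, carry it to the mixer and set it upright in the green sprung ring, then press it down gently - it is glass - until the ring has sunk well past half of its spring travel. Finish while still holding the flask, pressed down with the ring compressed: do not let go or ease off. Leave the blue-stoppered flask hanging and do not disturb the jar or the dish.

Things in the scene. Friction and masses are not known exactly. Their poses are not given: they have to be found in the camera images.
- flask_red: The flask to use: amber glass, 150 mm tall, 120 to 190 g, red stopper; starts in either hook. Origin at the bulb's lowest point, z up its axis. Bulb: ball of 64 mm diameter; neck 22 mm; white collar 44 mm diameter at z = 100 to 105 mm, by which it hangs; stopper, firmly fixed, 30 mm diameter at z = 118 to 150 mm: grip it there (tool down, TCP at about z = 134 mm).
- flask_blue: An identical flask but with a blue stopper, hanging in the other hook, its top 210 mm above the table. Leave it there; carry the red one round or well over it.
- stand: Fixed stand with two open hooks side by side. Origin on the table midway between the hooks; hung flasks have their axes at x = 0, y = -60 and +60 mm, bulb's lowest point at z = 60 mm. Hooks open to the stand's -x. Base plate 130 x 220 mm, 12 mm thick; crossbar behind the hooks at x = 42 to 54 mm, top at z = 160 mm; nothing higher than 170 mm.
- hook_left (a point): Middle of the hook at the stand's +y side, on the hung flask's axis at the prongs' top face (z = 160 mm). Two steel prongs along x, 28 mm apart, 6 mm thick, open to -x where their ends (30 mm from here) turn up 8 mm. The bulb does not pass between them: lift the flask 12 to 30 mm (20 is good), then draw it level along the stand's -x by 80 mm or more before raising it further.
- hook_right (a point): The same point of the other hook, at the stand's -y side; same shape.
- mixer: Fixed cream touch mixer, housing 130 x 120 mm, top at 80 mm above the table, black dial on its -x face. Origin on the table under the middle of the housing; the ring cradle stands over the origin.
- ring_centre (a point): Centre of the upper rim of the green sprung ring (130 mm above the table at rest), on its vertical axis; goes down with the ring. The ring is an upright funnel 14 mm high, inner diameter 64 mm at the rim, 40 mm at its lower edge. A flask seated upright in it has its bulb's lowest point about 18 mm below this point, so about 112 mm above the table with the ring at rest.
- cradle (a joint): How far the green ring is pressed straight down, m: 0 at rest (up), 0.022 at the stop. Spring: it starts to move at about 4 N and needs about 9 N at 12 mm, 11 N at 17 mm and 13 N at the stop; it comes back up when let go. The flask's own weight does not move it.
- jar: Bystander: clear specimen jar with a red lid, 66 mm diameter, 88 mm tall, standing on the table. Origin at the centre of its underside. Leave alone.
- dish: Bystander: flat red culture dish, 94 mm diameter, 18 mm high, lying on the table between robot and work. Origin at the centre of its underside. Leave alone.
Mind the look-alikes: they are no part of the job. What is shaped like the flask_red but turquoise is not meant.

How it is judged:
By the outcome, as a careful person would: the job done as asked, in the order asked, and still so for the second after the job is handed in, while the arm keeps its last pose, push and grip.
It also fails if it takes over 48 s, if anything falls off the work surface, if the arm or the gripper's body presses on something with over 40 N, if the wrist force passes 120 N, or if a joint passes its speed limit or range.

## Robot

A 6-joint arm with a two-finger parallel gripper is mounted at the origin on the work surface. World frame = base frame: x ahead of the robot, y to its left, z up, the work surface at z = 0. Lengths are in m, angles in degrees, forces in N, time in s.
With the tool pointing down it reaches from about 0.275 to 0.825 m from the base axis. Payload 5.2 kg.
Tool frame: the origin (TCP) lies between the finger pads, 19 mm behind the fingertips; this is the grasp point; z points along the fingers, y is the line along which they close (so a half turn about z gives the same grasp; the last joint's range is limited). The gripper opens to 93 mm and grips with 3 to 60 N. Pads are 15 mm wide; open, the fingers measure 128 mm over their backs; the gripper's body (75 mm by 188 mm) begins 65 mm behind the grasp point.
Start: joints at [-80.546, 14.817, 87.949, -0, 77.235, -11.62], TCP at [0.198, -0.513, 0.237] pointing down, gripper open.
Joint ranges: [-179.93, 179.93], [-52.35, 119.4], [10.71, 147.94], [-69.91, 249.91], [12.55, 155.21], [-178.61, 178.61]. Speed limits (degrees/s): [147.25, 147.25, 180, 180, 180, 180].

## Interface

Orientations are given as [roll, pitch, yaw] about the fixed x, y, z axes, in that order (R = Rz(yaw) Ry(pitch) Rx(roll)).
In Python, from station import ctrl, imaging gives the robot as it stands.
- The arm moves only by the shell command python3 -m creep 'ROWS' [FORCE]. ROWS is JSON, one flat list of numbers, 5 for each row, row after row: the opening, from -1 (shut) to 1 (fully open), then the shift along the tool's x, y, z scaled (see below), then the turn about the tool's z scaled (see below). In form: [gripper, dx, dy, dz, roll, gripper, dx, dy, dz, roll, ...]. A call has 1 to 20 rows; each row shifts and turns the commanded pose from where the row before left it, along the tool's axes as they then stand; what a row does not reach is not made up. The controller multiplies each number of a shift by 0.5 m and each number of a turn by pi/4 rad. A row lasts 1/8 s, in which the tool goes at most 62.5 mm and 10.7 degrees, less where a joint would pass 70% of its speed; a pose out of reach is approached as far as the arm can. A call with a number of a shift or a turn outside -1 to 1 is refused whole. A call with a gripper value outside its range is refused whole. The fingers move at their own pace and stop on an object; FORCE is the grip in N (left out, the last holds). Time passes only in rows, so rows that do not move let the fingers close. It gives the time, the measured TCP pose, the force, the opening and the grip force at its end, in the units of the state.
- ctrl.get_state(): the state, without advancing time (a new reading comes with each control period).
- imaging.read_camera(name): name is "side" or "top" or "wrist"; returns a dict with "frame" (384x512x3 uint8, red, green, blue), "fx", "fy", "cx", "cy" (pixels), "xyz" and "attitude" of the camera in the world. Camera axes: x right, y up, looking along -z (the intrinsics and any distortion apply to the point x, -y, -z); pixel columns grow to the right and rows downward; lengths in m; the calibration is good to about 2 mm. A picture is of the moment at which its call begins. There is no depth.
- ctrl.sign_off(): hands the job in; it is judged then, once.
The state is a dict: "t": time; "joint_pos": joint angles; "dq": joint speeds; "joint_torque": joint torques, N m; "tool_pos": TCP position; "eef_rot": TCP orientation; "contact_force": force on the tool from outside, world axes, zero at the start; "ft_torque": the same for the moment, N m; "opening": opening from 0.0 (shut) to 1.0 (fully open); "grasp_force": force on a finger pad.
Only numpy, scipy, OpenCV 4.12 (cv2) and the standard library are available. Lean on these libraries where they do the work, as an engineer would, in place of code of your own. Each camera call takes 0.05 s, during which the arm holds its last target. There are 200 camera calls.

## Working session

There is one attempt and no reset: what is moved stays moved. The work goes in short steps, Python scripts to look and compute and a shell command to move; the robot and the scene stay as the last step left them, time stands still between calls to the robot, and variables do not carry over. Pictures are saved under pics/ and viewed, at most 10 in all, crops included, and the job is handed in when it is done.

```bash
mkdir -p pics; ls; python3 - <<'E'
from station import ctrl, imaging
import cv2,json,numpy as np
for n in ("top","side"):
    c=imaging.read_camera(n); cv2.imwrite(f"pics/{n}0.png",c["frame"][:,:,::-1])
    print(n,{k:v for k,v in c.items() if k!="frame"})
print(ctrl.get_state())
E
```

```text
pics
top {'fx': 392.51498497145326, 'fy': 392.51498497145326, 'cx': 254.21746026242545, 'cy': 184.8258187033006, 'xyz': array([ 0.46712223, -0.02311523,  0.98551892]), 'attitude': array([  8.00336556,  -0.40336204, -91.28569764])}
side {'fx': 417.57073847439364, 'fy': 417.57073847439364, 'cx': 254.72876742670556, 'cy': 194.7979958357783, 'xyz': array([0.38144847, 0.79585716, 0.88477725]), 'attitude': array([  48.08834034,   -1.12880772, -165.95621125])}
{'t': 0.1, 'joint_pos': array([-8.05470163e+01,  1.48557057e+01,  8.80032050e+01,  1.14034279e-03,
        7.72348610e+01, -1.16177185e+01]), 'dq': array([-0.01113962, -0.10881891, -0.16455216,  0.00586767,  0.04813028,
        0.01970497]), 'joint_torque': array([ 2.31009137e-03, -4.38206255e+01, -2.84644067e+01,  7.22315814e-02,
        3.62587266e-02, -5.67686186e-05]), 'tool_pos': array([ 0.19770562, -0.51275619,  0.2367062 ]), 'eef_rot': array([-1.79908373e+02, -1.99727797e-02,  2.10704334e+01]), 'contact_force': array([-0.17858618, -0.03550349,  0.189997  ]), 'ft_torque': array([-0.04307049,  0.00320154,  0.02032447]), 'grasp_force': 0.0, 'opening': 0.9958241296459758}
```

View pics/top0.png

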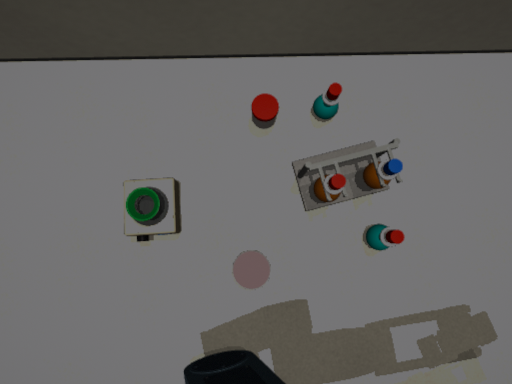

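View pics/side0.png

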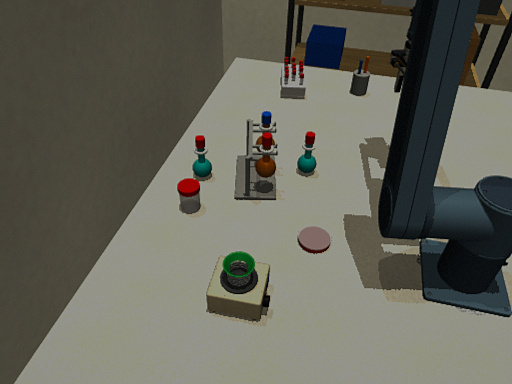

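The top view shows these candidates for the red-stoppered flask:
- Amber flask with red stopper at (338,181): the one I want.
- Turquoise flasks with red stoppers at (334,90) and (396,237): look-alikes.
- Amber flask with blue stopper at (393,167): stays hanging.
- Red jar lid at (265,107) and red dish at (251,269): bystanders.

The ring is at (144,204). In the side view the amber/red flask's stopper is at about (267,142) and the ring at about (238,261). Next I'll check the choice in one close crop.

```bash
python3 - <<'E'
import cv2,numpy as np
t=cv2.imread("pics/top0.png");s=cv2.imread("pics/side0.png")
def c(im,x,y,w,h,k): return cv2.resize(im[y:y+h,x:x+w],None,fx=k,fy=k,interpolation=cv2.INTER_CUBIC)
A=np.hstack([c(t,290,132,133,100,3),c(t,115,165,80,60,5)[:, :400]])
B=np.hstack([c(s,225,100,80,60,5)[:, :399],c(s,200,245,80,60,5)])
cv2.imwrite("pics/crop.png",np.vstack([A,B]));print(A.shape,B.shape)
E
```

```text
(300, 799, 3) (300, 799, 3)
```

View pics/crop.png

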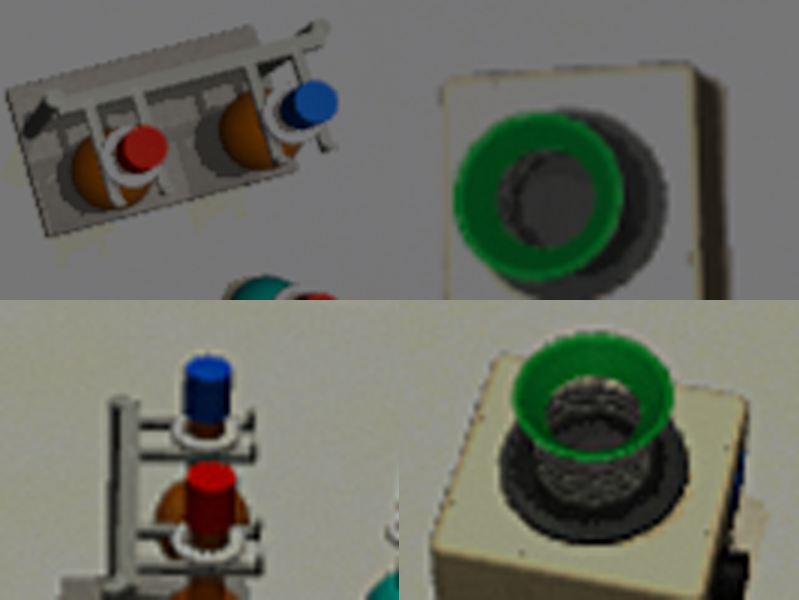

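The crop confirms it: the near hook holds the amber flask with the red stopper, top face at about top (338,181) and side (267,134). Blue hangs in the other hook at top (395,166), and the ring rim is centred at top (142.7,204) and side (238.6,264).

```bash
cat > h.py <<'E'
from station import ctrl, imaging
import numpy as np
from scipy.spatial.transform import Rotation as R
def ray(c,u,v):
    d=np.array([(u-c["cx"])/c["fx"],-(v-c["cy"])/c["fy"],-1.])
    return np.array(c["xyz"]),R.from_euler("xyz",c["attitude"],degrees=True).apply(d)
def at(c,u,v,z):
    o,d=ray(c,u,v); return o+d*(z-o[2])/d[2]
def tri(a,b):
    A=np.zeros((3,3));y=np.zeros(3)
    for o,d in (a,b):
        d=d/np.linalg.norm(d);P=np.eye(3)-np.outer(d,d);A+=P;y+=P@o
    return np.linalg.solve(A,y)
E
python3 - <<'E'
from h import *
T=imaging.read_camera("top");S=imaging.read_camera("side")
np.set_printoptions(precision=4,suppress=True)
for n,a,b,z in (("red",(337.8,180.8),(266.8,134.0),.21),("blue",(394.9,165.6),(266.4,112.8),.21),("ring",(142.5,204.0),(238.5,263.8),.13)):
    print(n,at(T,*a,z),at(S,*b,z),tri(ray(T,*a),ray(S,*b)))
print("turq",at(T,397,237,.15),at(T,334,90,.15),"dish",at(T,251,269,.018),"jar",at(T,265,107,.088))
p=[at(T,290+x/3,132+y/3,.012) for x,y in ((6,88),(47,236),(297,170))]
print(p, at(T,*(290+147/3,132+96/3),.16))
E
```

```text
red [ 0.5806 -0.1984  0.21  ] [ 0.5812 -0.2013  0.21  ] [ 0.5804 -0.1979  0.2123]
blue [ 0.609  -0.3152  0.21  ] [ 0.6084 -0.3156  0.21  ] [ 0.6087 -0.3151  0.2103]
ring [0.5502 0.2128 0.13  ] [0.5496 0.215  0.13  ] [0.5503 0.2133 0.1279]
turq [ 0.4665 -0.3311  0.15  ] [ 0.794  -0.2142  0.15  ] dish [ 0.3978 -0.0206  0.018 ] jar [ 0.7793 -0.0621  0.088 ]
[array([ 0.6617, -0.1299,  0.012 ]), array([ 0.5363, -0.1594,  0.012 ]), array([ 0.5868, -0.3707,  0.012 ])] [ 0.6242 -0.2142  0.16  ]
```

```bash
python3 -m creep '[1,0,0,-0.063,0.083, 1,0,0,-0.063,0.083, 1,0.0446,-0.0217,0,0, 1,0.0891,-0.0433,0,0, 1,0.0891,-0.0433,0,0, 1,0.0891,-0.0433,0,0, 1,0.0891,-0.0433,0,0, 1,0.0891,-0.0433,0,0, 1,0.0891,-0.0433,0,0, 1,0.0891,-0.0433,0,0, 1,0.0891,-0.0433,0,0, 1,0.0891,-0.0433,0,0, 1,0.0446,-0.0217,0,0, 1,0,0,0,0, 1,0,0,0,0]' 15; python3 - <<'E'
from h import *
import cv2
c=imaging.read_camera("wrist");cv2.imwrite("pics/w1.png",c["frame"][:,:,::-1])
p=ctrl.get_state()
np.set_printoptions(precision=4,suppress=True)
print(p["tool_pos"],p["eef_rot"],c["xyz"],c["attitude"],c["fx"],c["cx"],c["cy"])
E
```

```text
t: 2.08
tool_pos: [0.5793, -0.1984, 0.3001]
eef_rot: [-180.0, 0.1, 13.6]
contact_force: [0.6, -0.6, 0.3]
opening: 0.997
grasp_force: 0.0
[ 0.5792 -0.1987  0.3004] [179.9986   0.039   13.5559] [ 0.6494 -0.1815  0.446 ] [-15.2206   0.0033 -76.3704] 343.27144859380775 259.2732721307286 193.3183027783237
```

View pics/w1.png

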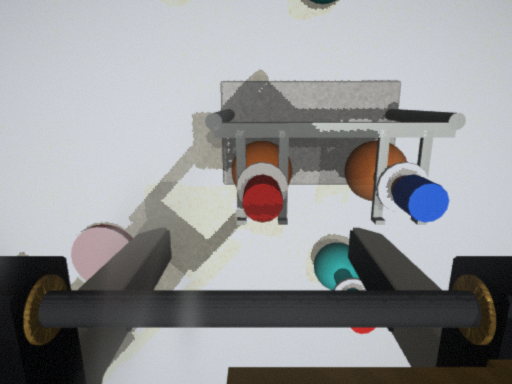

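The wrist view shows the red stopper's top at about (263,202) between the open fingers, with blue at (428,203) and the prongs square to the fingers.

```bash
python3 - <<'E'
from h import *
c=imaging.read_camera("wrist")
print(at(c,263,202,.21),at(c,428,203,.21))
E
```

```text
[ 0.5811603  -0.20106807  0.21      ] [ 0.60827679 -0.31647892  0.21      ]
```

```bash
python3 -m creep '[1,0.003,0.002,0.04,0, 1,0,0,0.05,0, 1,0,0,0.05,0, 1,0,0,0.042,0, 1,0,0,0.03,0, 1,0,0,0,0, -1,0,0,0,0, -1,0,0,0,0, -1,0,0,0,0, -1,0,0,0,0, -1,0,0,0,0, -1,0,0,0,0, -1,0,0,0,0, -1,0,0,0,0]' 30
```

```text
t: 3.92
tool_pos: [0.5817, -0.1987, 0.1945]
eef_rot: [180.0, -0.0, 13.6]
contact_force: [0.7, -0.0, -0.4]
opening: 0.32
grasp_force: 30.0
```

```bash
python3 -m creep '[-1,0,0,-0.014,0, -1,0,0,-0.014,0, -1,0,0,-0.013,0, -1,0,0,0,0, -1,0,0,0,0]'; python3 - <<'E'
from h import *
import cv2
c=imaging.read_camera("side")["frame"][90:230,150:350,::-1]
cv2.imwrite("pics/s1.png",cv2.resize(c,None,fx=3,fy=3))
E
```

```text
t: 4.55
tool_pos: [0.5815, -0.1985, 0.2149]
eef_rot: [-180.0, 0.0, 13.6]
contact_force: [0.1, -0.4, -1.0]
opening: 0.32
grasp_force: 30.0
```

View pics/s1.png

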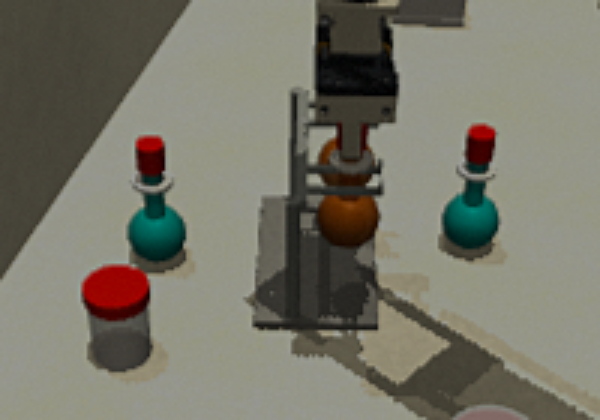

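The side view shows the red flask held in the fingers, with its collar clear above the prongs (crop about (350,160)). Next I draw it out level and raise it.

```bash
python3 -m creep '[-1,-0.02,0,0,0, -1,-0.04,0,0,0, -1,-0.04,0,0,0, -1,-0.04,0,0,0, -1,-0.03,0,0,0, -1,-0.01,0,0,0, -1,0,0,0,0, -1,0,0,-0.04,0, -1,0,0,-0.06,0, -1,0,0,-0.06,0, -1,0,0,-0.02,0, -1,0,0,0,0]'
```

```text
t: 6.1
tool_pos: [0.4946, -0.2197, 0.3049]
eef_rot: [180.0, -0.0, 13.6]
contact_force: [-0.4, 0.1, -2.3]
opening: 0.317
grasp_force: 30.0
```

```bash
python3 -m creep '[-1,0.0173,-0.0454,0,0, -1,0.0346,-0.0907,0,0, -1,0.0346,-0.0907,0,0, -1,0.0346,-0.0907,0,0, -1,0.0346,-0.0907,0,0, -1,0.0346,-0.0907,0,0, -1,0.0346,-0.0907,0,0, -1,0.0346,-0.0907,0,0, -1,0.0346,-0.0907,0,0, -1,0.0173,-0.0454,0,0, -1,0,0,0,0, -1,0,0,0,0, -1,0,0,0,0]'; python3 - <<'E'
from h import *
import cv2
np.set_printoptions(precision=4,suppress=True)
t=imaging.read_camera("top");s=imaging.read_camera("side");p=ctrl.get_state()
print(p["tool_pos"],p["eef_rot"],p["contact_force"],p["ft_torque"])
f=lambda i,x,y:cv2.resize(i["frame"][y:y+120,x:x+80,::-1],None,fx=5,fy=5,interpolation=cv2.INTER_CUBIC)
cv2.imwrite("pics/c2.png",np.hstack([f(t,105,150),f(s,200,190)]))
E
```

```text
t: 7.72
tool_pos: [0.5494, 0.2125, 0.3046]
eef_rot: [180.0, 0.0, 13.5]
contact_force: [0.2, -0.1, -1.3]
opening: 0.319
grasp_force: 30.0
[0.5495 0.2126 0.305 ] [179.9904   0.0005  13.5158] [-0.0254 -0.2749 -0.9542] [-0.031   0.004  -0.0147]
```

View pics/c2.png

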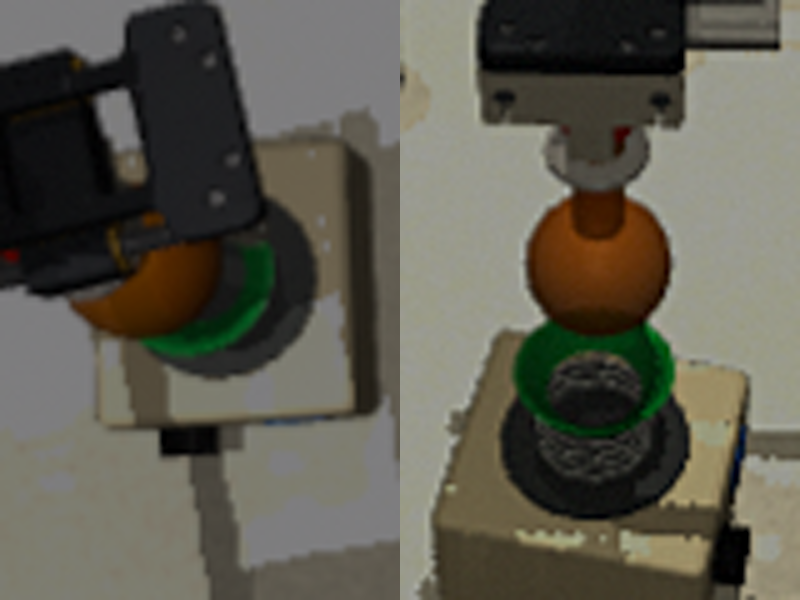

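The side crop shows the bulb upright, centred at about full-image (239.5,242), above the ring. I'll check its axis against the ring.

```bash
python3 - <<'E'
from h import *
s=imaging.read_camera("side");t=imaging.read_camera("top")
print("bulb",at(s,239.5,242.1,.203))
# top: expected bulb disc limits from 105+x/5: bottom edge y at crop 340, right edge x at 222
for c,n in ((s,"side"),(t,"top")):
  for P in ((.5495,.2126,.203),(.55,.2137,.13)):
    o=np.array(c["xyz"]);q=R.from_euler("xyz",c["attitude"],degrees=True).inv().apply(np.array(P)-o)
    print(n,P,c["cx"]+c["fx"]*q[0]/-q[2],c["cy"]-c["fy"]*q[1]/-q[2],"r32",c["fx"]*.032/-q[2])
E
```

```text
bulb [0.54736851 0.21331615 0.203     ]
side (0.5495, 0.2126, 0.203) 238.64241568736412 241.66850302821916 r32 14.741071112668784
side (0.55, 0.2137, 0.13) 238.49398674765445 263.34217375685904 r32 13.999161865607668
top (0.5495, 0.2126, 0.203) 132.54682919691666 201.0471587727543 r32 16.021991334944776
top (0.55, 0.2137, 0.13) 142.08155180367456 204.11934131967715 r32 14.6683498918426
```

```bash
python3 -m creep '[-1,0.004,-0.002,0.02,0, -1,0,0,0.03,0, -1,0,0,0.03,0, -1,0,0,0.02,0, -1,0,0,0.006,0, -1,0,0,0.006,0, -1,0,0,0.004,0, -1,0,0,0,0, -1,0,0,0,0]'
```

```text
t: 9.05
tool_pos: [0.5514, 0.2151, 0.2476]
eef_rot: [180.0, -0.1, 13.6]
contact_force: [-1.0, -0.7, 1.4]
opening: 0.316
grasp_force: 30.0
```

```bash
python3 -m creep '[-1,0,0,0.004,0, -1,0,0,0.004,0, -1,0,0,0.004,0, -1,0,0,0.004,0, -1,0,0,0.004,0, -1,0,0,0,0]'; python3 -m creep '[-1,-0.001,0,0.004,0, -1,0,0,0.004,0, -1,0,0,0.004,0, -1,0,0,0,0, -1,0,0,0,0]'
```

```text
t: 9.8
tool_pos: [0.5515, 0.2151, 0.2374]
eef_rot: [180.0, -0.1, 13.6]
contact_force: [-0.7, -0.5, 6.5]
opening: 0.318
grasp_force: 30.0
t: 10.42
tool_pos: [0.5514, 0.215, 0.2322]
eef_rot: [180.0, -0.1, 13.6]
contact_force: [0.0, -0.7, 9.6]
opening: 0.316
grasp_force: 30.0
```

```bash
python3 -m creep '[-1,0,0,0.003,0, -1,0,0,0.003,0, -1,0,0,0,0, -1,0,0,0,0, -1,0,0,0,0, -1,0,0,0,0]'; python3 - <<'E'
from h import *
import cv2
t=imaging.read_camera("top");s=imaging.read_camera("side")
f=lambda i,x,y:cv2.resize(i["frame"][y:y+120,x:x+80,::-1],None,fx=5,fy=5,interpolation=cv2.INTER_CUBIC)
cv2.imwrite("pics/c3.png",np.hstack([f(t,105,150),f(s,200,190)]))
E
```

```text
t: 11.18
tool_pos: [0.5515, 0.215, 0.2294]
eef_rot: [180.0, -0.2, 13.6]
contact_force: [-1.1, -1.2, 10.4]
opening: 0.318
grasp_force: 30.0
```

View pics/c3.png

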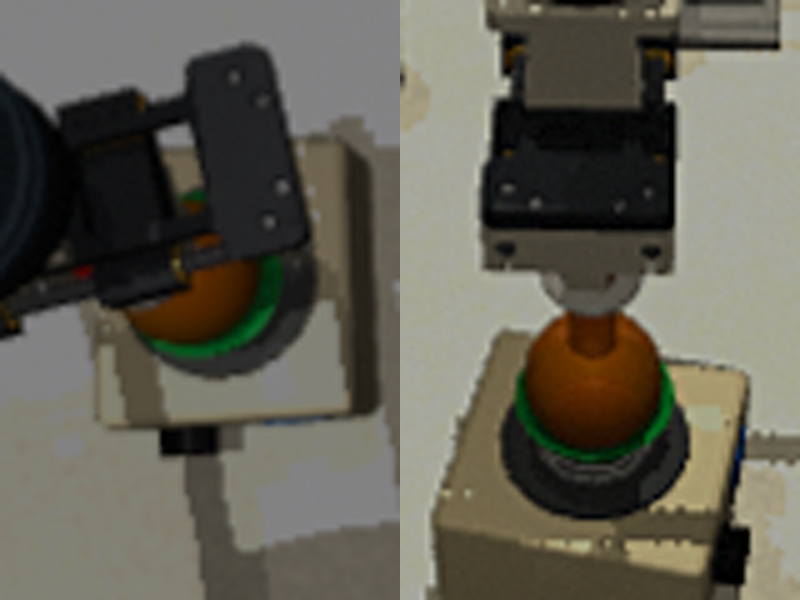

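The side crop shows the bulb seated upright in the ring. The ring's front edge has gone from crop row 438 to 463, about 5 px or 17 mm of the 22 mm travel, which agrees with the 10.4 N push plus the flask's weight.

```bash
python3 -c "
from station import ctrl
print(ctrl.sign_off())"
```

```text
the job is handed in; nothing more can be done
None
```

The red-stoppered flask sits upright in the green ring, still gripped and pressed down about 17 of 22 mm (10.4 N at the wrist), and the job was handed in at about 11 s; the carry kept clear of the blue-stoppered flask, jar and dish.

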